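Screw the lid onto the storage canister

ROBOT

A 6-joint arm with a two-finger parallel gripper is mounted at the origin on the work surface. World frame = base frame: x ahead of the robot, y to its left, z up, the work surface at z = 0. Lengths are in m, angles in rad, forces in N, time in s.
With the tool pointing down it reaches from about 0.25 to 0.775 m from the base axis. Payload 8.9 kg.
Tool frame: the origin (TCP) lies on the centre line of the jaws, within the pads' length; the fingertips stand 14 mm ahead of it and the grasp point (between the pads) lies 5 mm behind it; z points along the fingers, y is the direction in which the jaws open and shut (so a half turn about z gives the same grasp; the last joint's range is limited). The gripper opens to 85 mm and grips with 20 to 120 N. Pads are 22 mm wide; open, the fingers measure 114 mm over their backs; the gripper's body (76 mm by 85 mm) begins 54 mm behind the grasp point. The pads swing forward as they close: fully open they stand 13 mm farther back than shut.
Start: joints at [-1.253, 0.291, -0.153, 1.127, 0, 1.431], TCP at [0.232, -0.471, 0.245] pointing down, gripper open.
Joint ranges: [-2.52, 2.52], [-0.91, 1.74], [-1.3, 1.37], [-1.96, 2.02], [-1.52, 1.47], [-3.14, 3.14]. Speed limits (rad/s): [2.22, 2.22, 2.79, 3.14, 3.14, 3.14].

INTERFACE

Orientations are given as a rotation vector (axis times angle).
In Python, from cell import bot gives the robot as it stands.
- The arm moves only by the tool move_arm, never from a script. Its argument "deltas" is text: rows parted by semicolons, each of 5 numbers parted by spaces: the shift along the world's x, y, z in units of 0.02 m (1.0 is 0.02 m), then the turn about the world's z in units of 0.1 rad (1.0 is 0.1 rad), then the opening, from 0 (shut) to 1 (fully open). A call has 1 to 20 rows; each row shifts and turns the commanded pose from where the row before left it; what a row does not reach is not made up. A row lasts 1/12 s, in which the tool goes at most 41.7 mm and 7.16 degrees, less where a joint would pass 70% of its speed; a pose out of reach is approached as far as the arm can. A call with a number of a shift or a turn outside -1 to 1 is refused whole. A call with a gripper value outside its range is refused whole. The fingers move at their own pace and stop on an object; "squeeze" is the grip in N (left out, the last holds). Time passes only in rows, so rows that do not move let the fingers close. It gives the time, the measured TCP pose, the force and the opening at its end, in the units of the state.
- bot.state(): the state, without advancing time (a new reading comes with each control period).
- bot.capture(name): name is "scene" or "top" or "wrist"; returns a dict with "frame" (420x560x3 uint8, red, green, blue), "K" (3x3 intrinsics, pixels), "pose" (4x4, takes a point from camera to world coordinates). Camera axes: x right, y up, looking along -z (the intrinsics and any distortion apply to the point x, -y, -z); pixel columns grow to the right and rows downward; lengths in m; the calibration is good to about 2 mm. A picture is of the moment at which its call begins. There is no depth.
- bot.finish_job(): hands the job in, once; it reports no verdict.
Trained networks look in the newest picture that a camera, given by its name, has taken for a name from the list of things; names that differ only in an ending like _2 or _b are one class to them, and where a whole thing is asked for, a point or a joint stands for the part that bears it (a point fixed in the world has none). Each returns a list of dicts, best first, with "p" (0 to 1); they miss things now and then, are a little off and sometimes report something else, mostly with a low value. They report only what shows in the picture. A call takes as long as a camera call. They do not tell look-alikes from the thing itself.
- bot.spot_in(label, camera): "at" ([x, y, z] in m, in world coordinates, good to about 4 mm: the middle of the surface that is visible of it).
- bot.outline_of(label, camera): "pixels" (420x560 bool, what is visible of it).
The state is a dict: "time": time; "joints": joint angles; "dq": joint speeds; "joint_torque": joint torques, N m; "ee_pos": TCP position; "ee_rot": TCP orientation; "contact_force": force on the tool from outside, world axes, zero at the start; "torque": the same for the moment, N m; "finger_gap": opening from 0.0 (shut) to 1.0 (fully open).
Only numpy, scipy, OpenCV 4.12 (cv2) and the standard library are available. Lean on these libraries where they do the work, as an engineer would, in place of code of your own. Each camera call takes 0.05 s, during which the arm holds its last target.

TASK

Close the storage canister with its blue lid: first rest the lid level on top of the canister's thread, turn it back (anticlockwise seen from above) until it can drop into the thread start, then let it down and screw it clockwise until it is fully home. Let go of the lid and leave everything else where it stands.

Things in the scene. Friction and masses are not known exactly. Their poses are not given: they have to be found in the camera images.
- lid_grip (a point): Point in the upright yellow bar handle of the blue round screw lid (loose, about 0.12 kg, open side down on a dark wooden coaster 120 x 120 x 10 mm), on the lid's axis, 50 mm above the lid's lower edge. Bar: 64 mm along x, 14 mm thick along y, from 29 mm (lid's flat top) to 63 mm above the lower edge. z up. Same after a half turn.
- lid: The same lid, 102 mm across (skirt 47 mm inner radius); origin on its axis at its lower edge, axes as lid_grip. Inside, two white lugs point inward, one under each end of the bar (+x and -x): 16 mm wide (11 degrees each side of the middle), 5 mm tall, undersides 4 mm above the lower edge, inner faces 37.5 mm from the axis.
- canister: Steel canister (radius 54 mm) with white threaded neck, fixed to the worktop by a wooden foot 130 x 130 x 14 mm. Origin on its axis at the worktop, z up. The lid's bar lies along x when the lid is fully home. Thread: two equal starts half a turn apart, outer radius 43 mm. Angles below: anticlockwise from this x, in degrees, modulo 180; red stops at +99.
- canister_mouth (a point): Centre of the canister's mouth, level with the plain neck rim (radius 33 mm, widening to 36 mm 5 mm lower), 98 mm above the worktop; axes as the canister's. With the lid fully home its ceiling sits on this rim and lid_grip is 123 mm above the worktop; that is reached at bar angle +5, the hard end stop is at about 0. Sideways play 1.5 to 4 mm.
- thread_crown (a point): Centre of the thread's flat crown, 93 mm above the worktop. With the bar at -55 to +20 both lugs rest on the crown, lid_grip 139 mm above the worktop. Turned back (anticlockwise) from there the lugs come over two gaps at +70 to +83 (middle 77), then against raised red stops 4 mm above the crown just past the gaps. The stops also block clockwise turning on the crown.
- thread_start (a point): Centre of the level thread start, 82.5 mm above the worktop. Let down with the bar at +77, the lid sinks 10.5 mm onto it, lid_grip 128.5 mm up. Turning clockwise then takes the lugs under the crown: level to +54, then sinking evenly 6 mm until +5. 1 to 1.5 mm play in height; nearly no resistance except friction; stays where left.
- kettle: Bystander: aluminium kettle on the gas stove (stove 300 x 300 x 102 mm). Origin centre of its underside.
- cups: Bystander: three stacked orange plastic cups, 76 mm across, 129 mm tall. Origin centre of the underside.
- tin: Bystander: closed steel tin, 87 mm across, 110 mm tall. Origin centre of the underside.
- mug: Bystander: blue mug on the grey plastic tray, 72 mm across, 85 mm tall. Origin centre of the underside.
- spoon: Bystander: wooden spoon lying in the grey tray, 170 mm long. Origin near its middle, underside.
- bowl: Bystander: white bowl, 130 mm across, 55 mm tall. Origin centre of the underside.
Mind the look-alikes: they are no part of the job. Of the things shaped like the lid, the blue one is meant.

How it is judged:
On the way, in this order (a step that is already met when the one before it is completed fails the run):
1. the lid rests level on the crown of the thread (z of lid_grip in the frame of canister between 0.137 and 0.141 m and horizontal distance between lid_grip and canister_mouth below 0.006 m and angle between lid_grip's own z axis and vertical below 0.07 rad and contact force between lid and canister above 0.1 N), for 0.2 s.
2. turned back, the lid has dropped level into the thread start (z of lid_grip in the frame of canister between 0.1265 and 0.131 m and horizontal distance between lid_grip and canister_mouth below 0.006 m and angle between lid_grip's own z axis and vertical below 0.07 rad and angle between the x axis of lid and the x axis of canister, either way round above 1 rad), for 0.1 s.
At the end, for the whole second after the job is handed in: The lid is screwed fully home on the canister: down on the neck rim within 1.2 mm, level within 2 degrees, centred within 6 mm, its bar within 0.2 rad (11 degrees) of the canister's x axis (either way round), at rest and let go (z of lid_grip in the frame of canister between 0.121 and 0.1242 m and horizontal distance between lid_grip and canister_mouth below 0.006 m and angle between lid_grip's own z axis and vertical below 0.035 rad and angle between the x axis of lid and the x axis of canister, either way round below 0.2 rad and linear speed of lid below 0.02 m/s); the robot touches nothing.
It fails at once if the kettle, cups, tin, mug, spoon or bowl is moved by more than 30 mm (distance of any of kettle, cups, tin, mug, spoon, bowl from where it was at the start of the episode above 0.03 m).
It also fails if it takes over 54 s, if anything falls off the work surface, if the arm or the gripper's body presses on something with over 40 N, if the wrist force passes 120 N, or if a joint passes its speed limit or range.

## Working session

There is one attempt and no reset: what is moved stays moved. The work goes in short steps, Python scripts to look and compute and a tool call to move; the robot and the scene stay as the last step left them, time stands still between calls to the robot, and variables do not carry over. Pictures are saved under pics/ and viewed, and the job is handed in when it is done.

Besides the shell and the picture viewer there is one more tool, called after "Emit:" in YAML: its name, and indented under it one key for each argument. move_arm: Moves the arm, as the interface text tells. Its arguments: {"type":"object","properties":{"deltas":{"type":"string"},"squeeze":{"type":"number"}},"required":["deltas"]}

```bash
mkdir -p pics; ls
python3 - <<'E'
from cell import bot
import cv2,numpy as np
s=bot.state();print({k:np.round(v,4) for k,v in s.items()})
for c in ("scene","top"):
    d=bot.capture(c); cv2.imwrite(f"pics/{c}0.png",d["frame"][:,:,::-1]); print(c,d["K"],d["pose"])
    for l in ("lid","lid_grip","canister","canister_mouth","cups","tin","mug","kettle","bowl"):
        print(l,[(np.round(r["at"],3),round(r["p"],2)) for r in bot.spot_in(l,c)][:4])
E
```

```text
pics
{'time': np.float64(0.0), 'joints': array([-1.2533,  0.2913, -0.1541,  1.1267,  0.    ,  1.4315]), 'dq': array([-0.0015,  0.0012,  0.0014, -0.0002,  0.0014, -0.0003]), 'joint_torque': array([ 7.00000e-04, -5.37141e+01,  3.31372e+01,  1.58000e-02,
       -2.00000e-04,  0.00000e+00]), 'ee_pos': array([ 0.2314, -0.4708,  0.2447]), 'ee_rot': array([-3.0587e+00, -7.1100e-01,  2.0000e-04]), 'contact_force': array([-0.2478,  0.2524, -0.3685]), 'torque': array([-0.0256,  0.0363,  0.0115]), 'finger_gap': np.float64(1.001)}
scene [[544.31061379   0.         277.28189934]
 [  0.         544.31061379 211.69690699]
 [  0.           0.           1.        ]] [[ 8.14953894e-01 -4.26614570e-01  3.92237377e-01  1.26227723e+00]
 [ 5.79525631e-01  6.00438214e-01 -5.51020865e-01 -1.02141576e+00]
 [-4.40781244e-04  6.76368213e-01  7.36563538e-01  1.47324037e+00]
 [ 0.00000000e+00  0.00000000e+00  0.00000000e+00  1.00000000e+00]]
lid [(array([ 0.718, -0.295,  0.026]), 0.82), (array([ 0.52 , -0.186,  0.04 ]), 0.78), (array([ 0.35 , -0.193,  0.033]), 0.56)]
lid_grip [(array([ 0.35 , -0.19 ,  0.032]), 0
[... 798 characters left out ...]
ay([ 0.706, -0.276,  0.026]), 0.96), (array([ 0.512, -0.173,  0.039]), 0.71), (array([ 0.342, -0.175,  0.027]), 0.57)]
lid_grip [(array([ 0.341, -0.179,  0.03 ]), 0.94), (array([ 0.509, -0.173,  0.042]), 0.92), (array([ 0.705, -0.275,  0.024]), 0.87), (array([0.454, 0.126, 0.067]), 0.3)]
canister []
canister_mouth [(array([0.459, 0.129, 0.061]), 0.74)]
cups [(array([ 0.734, -0.138,  0.11 ]), 0.82)]
tin [(array([ 0.737, -0.138,  0.106]), 0.67), (array([0.729, 0.142, 0.112]), 0.66)]
mug [(array([ 0.535, -0.446,  0.046]), 0.65), (array([0.457, 0.131, 0.062]), 0.39), (array([ 0.511, -0.174,  0.039]), 0.19)]
kettle [(array([0.499, 0.513, 0.203]), 0.87)]
bowl [(array([0.309, 0.268, 0.021]), 0.92)]
```

View pics/scene0.png

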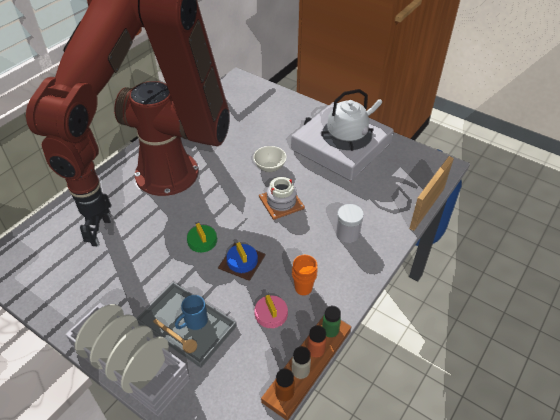

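View pics/top0.png

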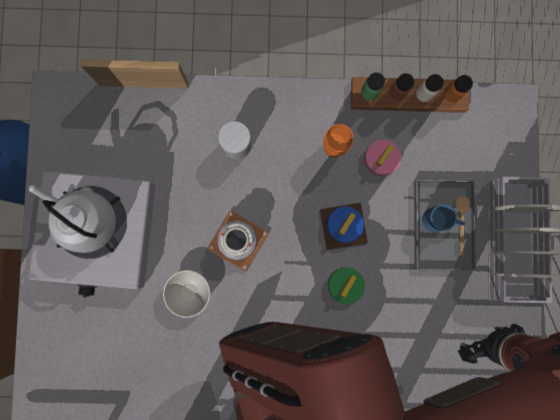

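Look-alikes: green lid (scene 202,237 / top 347,286), blue lid (241,257 / 346,226) and pink lid (271,311 / 383,157). The blue one on the dark coaster is the target. The two cameras differ by about 20 mm, so I'll check both against the known TCP.

```bash
cat > h.py <<'E'
from cell import bot
import cv2,numpy as np
from scipy.spatial.transform import Rotation as R
def proj(d,p):
    T=np.linalg.inv(d["pose"]);c=T[:3,:3]@np.array(p)+T[:3,3]
    q=d["K"]@np.array([c[0],-c[1],-c[2]]);return q[:2]/q[2]
def ray(d,uv,z):
    v=np.linalg.inv(d["K"])@np.array([uv[0],uv[1],1.]);v=d["pose"][:3,:3]@np.array([v[0],-v[1],-v[2]])
    o=d["pose"][:3,3];return o+v*(z-o[2])/v[2]
def st():
    s=bot.state();e=R.from_rotvec(s["ee_rot"]).as_matrix()
    print("t",round(float(s["time"]),2),"p",np.round(s["ee_pos"],4),"yawY",round(np.degrees(np.arctan2(e[1,1],e[0,1])),2),"zax",np.round(e[:,2],3),"F",np.round(s["contact_force"],1),"gap",round(float(s["finger_gap"]),3));return s
E
python3 - <<'E'
from h import *
s=st();print(s["joints"])
for c in ("scene","top"):
    d=bot.capture(c); f=d["frame"][:,:,::-1].copy()
    for p in ([0.2314,-.4708,.2447],[.2314,-.4708,.2587],[0,0,0]):
        print(c,proj(d,p))
    u=proj(d,[0.2314,-.4708,.2587]).astype(int); cv2.circle(f,tuple(map(int,u)),2,(0,255,0),-1)
    if c=="top":
        v=cv2.resize(f[310:390,430:560],None,fx=6,fy=6,interpolation=cv2.INTER_CUBIC)
    else: v=cv2.resize(f[180:260,50:150],None,fx=6,fy=6)
    cv2.imwrite(f"pics/{c}1.png",v)
    g=cv2.resize(f[195:260,310:380] if c=="top" else f[235:280,215:275],None,fx=7,fy=7); cv2.imwrite(f"pics/{c}lid.png",g)
d=bot.capture("wrist");print(d["K"],d["pose"]);cv2.imwrite("pics/w0.png",d["frame"][:,:,::-1])
E
```

```text
t 1.0 p [ 0.2316 -0.4712  0.2453] yawY -63.83 zax [ 0. -0. -1.] F [-0.7  0.4  0.3] gap 0.998
[-1.25329581e+00  2.90703964e-01 -1.53331191e-01  1.12669978e+00
 -7.41844466e-06  1.43149018e+00]
scene [101.60632384 232.13332688]
scene [100.47366091 229.04819057]
scene [166.51539005 172.24011243]
top [479.27703732 337.78877141]
top [481.63068785 338.67689218]
top [279.15077448 404.41563265]
[[299.90192708   0.         278.40798259]
 [  0.         299.90192708 210.33353202]
 [  0.           0.           1.        ]] [[ 4.41355479e-01  8.54519696e-01  2.73863890e-01  3.01941178e-01]
 [-8.97332346e-01  4.20283392e-01  1.34746175e-01 -4.37064164e-01]
 [ 4.28156429e-05 -3.05217890e-01  9.52282541e-01  3.74882326e-01]
 [ 0.00000000e+00  0.00000000e+00  0.00000000e+00  1.00000000e+00]]
```

View pics/scene1.png

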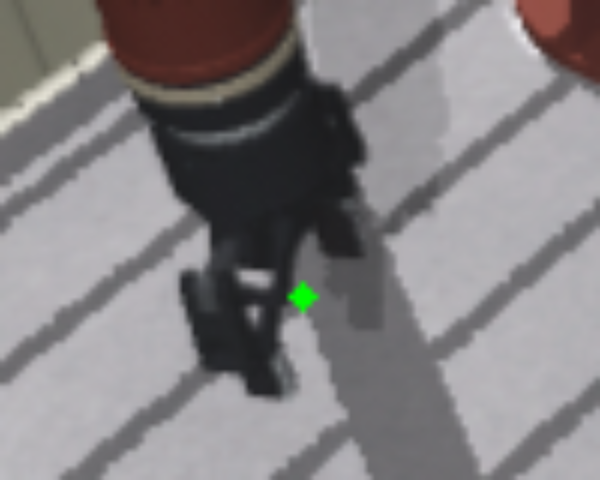

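View pics/top1.png

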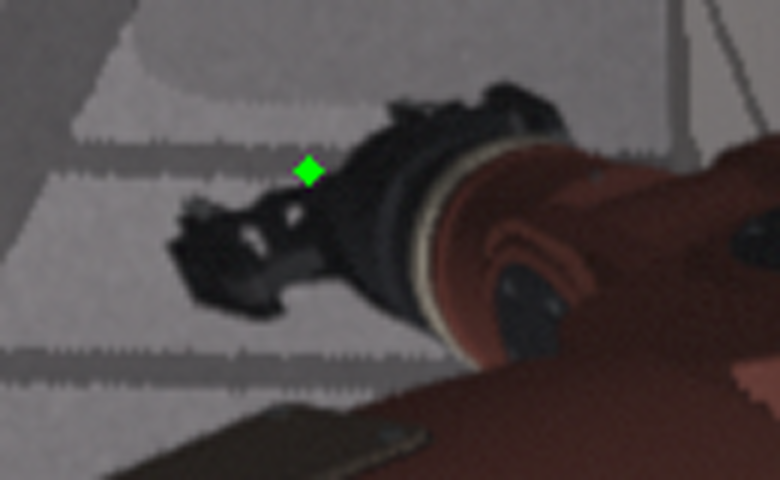

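View pics/toplid.png

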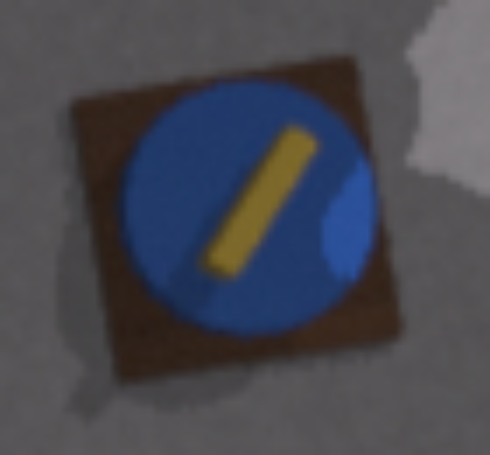

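View pics/w0.png

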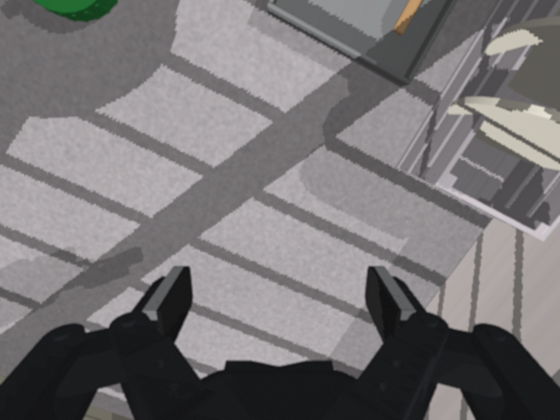

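Run:
```python
from h import *
d={c:bot.capture(c) for c in ("scene","top")}
print("lid top",ray(d["top"],(347.4,223.9),.073),"scene",ray(d["scene"],(240,251),.073))
f=d["scene"]["frame"][:,:,::-1]
cv2.imwrite("pics/sc_crop.png",np.hstack([cv2.resize(f[225:285,210:280],(560,480),interpolation=cv2.INTER_CUBIC)]))
cv2.imwrite("pics/sc_can.png",cv2.resize(f[170:220,250:310],(600,500),interpolation=cv2.INTER_CUBIC))
```

```text
lid top [ 0.5096643  -0.17549581  0.073     ] scene [ 0.51835813 -0.18706973  0.073     ]
```

View pics/sc_crop.png

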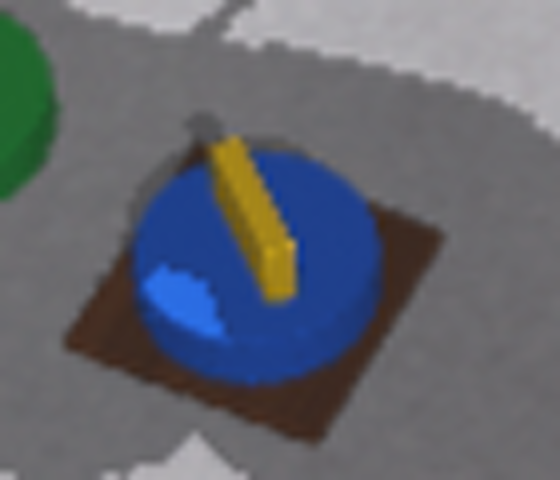

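View pics/sc_can.png

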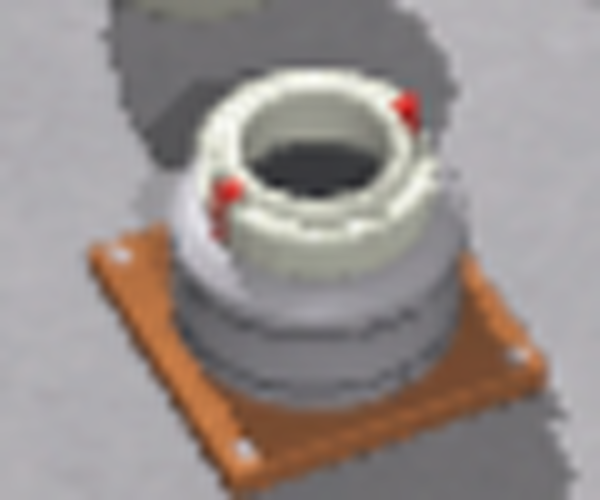

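Run:
```python
from h import *
d={c:bot.capture(c) for c in ("scene","top","wrist")}
a=ray(d["scene"],(272.8,189),.097);b=ray(d["scene"],(290.8,180.5),.097)
v=b-a;print(a,b,np.linalg.norm(v),"stop ang",np.degrees(np.arctan2(v[1],v[0]))%180,"canx",(np.degrees(np.arctan2(v[1],v[0]))-99)%180)
print("can mid",(a+b)/2)
s=st();T=d["wrist"]["pose"]
Tt=np.eye(4);Tt[:3,:3]=R.from_rotvec(s["ee_rot"]).as_matrix();Tt[:3,3]=s["ee_pos"]
print(np.round(np.linalg.inv(Tt)@T,4)); print("tcp in wrist",proj(d["wrist"],s["ee_pos"]))
f=d["top"]["frame"][:,:,::-1]
cv2.imwrite("pics/top_can.png",cv2.resize(f[205:275,205:275],(700,700),interpolation=cv2.INTER_CUBIC)[:600])
```

```text
[0.4526139  0.08851608 0.097     ] [0.48038806 0.16158265 0.097     ] 0.07816729924170546 stop ang 69.1871333142813 canx 150.1871333142813
can mid [0.46650098 0.12504937 0.097     ]
t 1.4 p [ 0.2316 -0.4712  0.2453] yawY -63.83 zax [-0.  0. -1.] F [0.3 0.1 0.2] gap 1.004
[[ 3.000e-04  9.523e-01  3.052e-01  7.820e-02]
 [ 1.000e+00 -3.000e-04 -2.000e-04  4.000e-04]
 [-1.000e-04  3.052e-01 -9.523e-01 -1.296e-01]
 [ 0.000e+00  0.000e+00  0.000e+00  1.000e+00]]
tcp in wrist [277.44894945 281.47024793]
```

View pics/top_can.png

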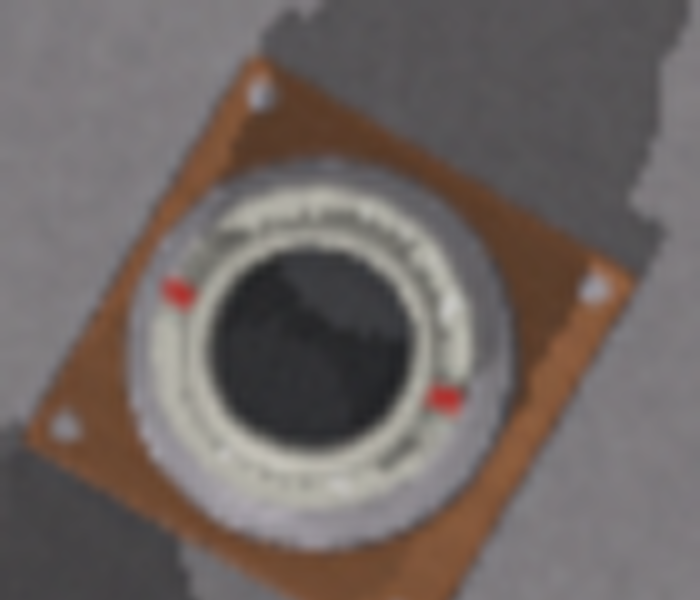

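Emit:
move_arm:
  deltas: ".3 .3 0 1 1;.6 .6 0 1 1;.7 .75 0 1 1;.7 .75 0 1 1;.7 .75 0 1 1;.7 .75 0 1 1;.7 .75 0 1 1;.7 .75 0 1 1;.7 .75 0 1 1;.7 .75 0 1 1;.7 .75 0 1 1;.7 .75 0 1 1;.7 .75 0 1 1;.7 .75 0 1 1;.7 .75 0 1 1;.7 .75 0 1 1;.7 .75 0 1 1;.7 .75 0 1 1;.7 .75 0 1 1;.7 .7 0 1 1"

```text
time: 3.07
ee_pos: [0.5022, -0.1832, 0.2453]
ee_rot: [1.047, 2.962, 0.0]
contact_force: [0.8, -0.3, 0.0]
finger_gap: 0.997
```

Emit:
move_arm:
  deltas: ".6 .5 0 1 1;.4 .3 0 .5 1;0 0 0 0 1;0 0 0 0 1;0 0 0 0 1"

```text
time: 3.48
ee_pos: [0.5211, -0.1685, 0.2452]
ee_rot: [-0.833, -3.029, 0.0]
contact_force: [-0.2, -0.2, 0.3]
finger_gap: 1.001
```

Run:
```python
from h import *
s=st();d=bot.capture("wrist");cv2.imwrite("pics/w1.png",d["frame"][:,:,::-1])
for l in ("lid","lid_grip"): 
  print(l,[(np.round(r["at"],4),round(r["p"],2)) for r in bot.spot_in(l,"wrist")][:3])
```

```text
t 3.48 p [ 0.5211 -0.1685  0.2452] yawY 59.24 zax [-0. -0. -1.] F [-0.2 -0.2  0.3] gap 1.001
lid [(array([ 0.698 , -0.2686,  0.0292]), 0.94), (array([ 0.51  , -0.1683,  0.0449]), 0.75), (array([ 0.3457, -0.1777,  0.0227]), 0.66)]
lid_grip [(array([ 0.5106, -0.1703,  0.0404]), 0.89), (array([ 0.697 , -0.2704,  0.0283]), 0.77), (array([ 0.3454, -0.1786,  0.0323]), 0.72)]
```

View pics/w1.png

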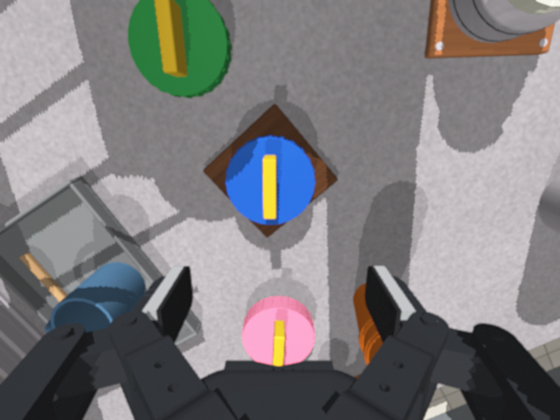

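Wrist view: the blue lid is at about (270,180) with its bar vertical, the green lid at (180,45) and the pink lid at (279,330). The wrist and top cameras agree; the scene camera is about 15 mm off. Next I fit the lid pose by silhouette.

```bash
cat >> h.py <<'E'
from scipy.optimize import minimize
def box(x,y,yaw,hx,hy,z0,z1):
    c,s=np.cos(yaw),np.sin(yaw)
    return [(x+c*a-s*b,y+s*a+c*b,z) for a in(-hx,hx) for b in(-hy,hy) for z in(z0,z1)]
def circ(x,y,r,z): 
    t=np.linspace(0,2*np.pi,60);return [(x+r*np.cos(a),y+r*np.sin(a),z) for a in t]
def hullmask(d,groups,S=4):
    m=np.zeros((420*S,560*S),np.uint8)
    for g in groups:
        p=np.array([proj(d,q) for q in g])
        h=cv2.convexHull(np.round((p*S+S/2)).astype(np.int32));cv2.fillConvexPoly(m,h,255)
    return cv2.resize(m,(560,420),interpolation=cv2.INTER_AREA).astype(float)/255
def hsvmask(f,lo,hi): return cv2.inRange(cv2.cvtColor(f,cv2.COLOR_RGB2HSV),lo,hi)>0
def fitlid(d,x0,y0,yaw0,zb,r=70):
    f=d["frame"];bl=hsvmask(f,(108,120,50),(125,255,255));ye=hsvmask(f,(18,120,80),(35,255,255))
    u,v=map(int,proj(d,(x0,y0,zb+.03)))
    w=np.zeros((420,560),bool);w[max(0,v-r):v+r,max(0,u-r):u+r]=1
    bl&=w;ye&=w&(cv2.dilate(bl.astype(np.uint8),np.ones((15,15)))>0);al=bl|ye
    def c(p):
        x,y=p[0]/1e3,p[1]/1e3;yw=p[2]/50
        B=hullmask(d,[box(x,y,yw,.032,.007,zb+.029,zb+.063)])
        A=np.maximum(B,hullmask(d,[circ(x,y,.051,zb)+circ(x,y,.051,zb+.029)]))
        return np.abs(A-al).sum()+np.abs(B-ye).sum()
    q=minimize(c,[x0*1e3,y0*1e3,yaw0*50],method="Nelder-Mead",options=dict(initial_simplex=np.array([[x0*1e3,y0*1e3,yaw0*50]]*4)+np.array([[-3,-3,-3],[6,0,0],[0,6,0],[0,0,6]])))
    return q.x[0]/1e3,q.x[1]/1e3,np.degrees(q.x[2]/50),q.fun,al.sum(),ye.sum()
E
python3 - <<'E'
from h import *
s=st();d=bot.capture("wrist")
print("wrist",fitlid(d,.511,-.17,-.54,.01))
d=bot.capture("top");print("top",fitlid(d,.511,-.17,-.54,.01,35))
E
```

```text
t 3.63 p [ 0.5211 -0.1687  0.2454] yawY 59.25 zax [-0. -0. -1.] F [-0.   0.1 -0.2] gap 1.001
wrist (np.float64(0.5126092694768599), np.float64(-0.17543445738680272), np.float64(-31.419812653388753), np.float64(476.00392156862745), np.int64(6056), np.int64(744))
top (np.float64(0.5105637434017656), np.float64(-0.1701522544810838), np.float64(-26.23137257822581), np.float64(665.7843137254903), np.int64(484), np.int64(72))
```

Emit:
move_arm:
  deltas: "-.2 -.17 -.9 -.1 1;-.2 -.17 -.9 0 1;0 0 -.9 0 1;0 0 -.8 0 1;0 0 0 0 1;0 0 0 0 1;0 0 0 0 1"

```text
time: 4.32
ee_pos: [0.514, -0.1753, 0.1763]
ee_rot: [0.845, 3.025, -0.0]
contact_force: [-0.1, -0.4, 0.5]
finger_gap: 0.996
```

Run:
```python
from h import *
s=st();d=bot.capture("wrist")
q=fitlid(d,.5126,-.1754,-.545,.01,110);print("wrist",np.round(q,4))
f=d["frame"][:,:,::-1].copy();x,y,yw=q[0],q[1],np.radians(q[2])
for g in (circ(x,y,.051,.039),circ(x,y,.051,.01),box(x,y,yw,.032,.007,.073,.073)):
    for p in g: cv2.circle(f,tuple(int(round(a)) for a in proj(d,p)),1,(0,255,0),-1)
cv2.imwrite("pics/w2.png",f)
```

```text
t 4.32 p [ 0.514  -0.1753  0.1763] yawY 58.77 zax [ 0.001 -0.    -1.   ] F [-0.1 -0.4  0.5] gap 0.996
wrist [ 5.1290000e-01 -1.7520000e-01 -3.0626200e+01  1.0751333e+03
  8.8850000e+03  1.0010000e+03]
```

View pics/w2.png

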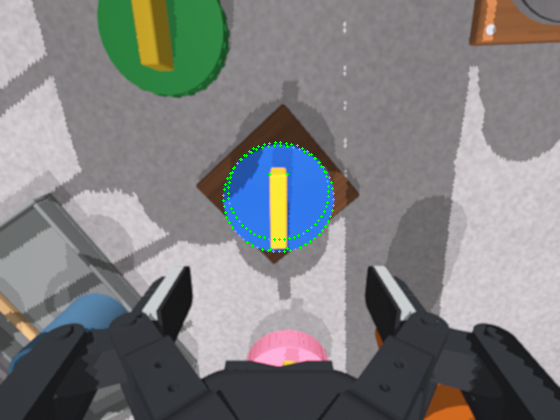

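Emit:
move_arm:
  deltas: "-.05 0 -.9 0 .6;0 0 -.9 0 .5;0 0 -.9 0 .5;0 0 -.9 0 .5;0 0 -.9 0 .5;0 0 -.7 0 .5;0 0 -.4 0 .5;0 0 -.2 0 .5;0 0 0 0 .5;0 0 0 0 .5;0 0 0 0 .5"
  squeeze: 40

```text
time: 5.28
ee_pos: [0.5133, -0.1753, 0.0603]
ee_rot: [0.845, 3.024, -0.001]
contact_force: [0.2, -0.9, -0.3]
finger_gap: 0.506
```

Run:
```python
from h import *
s=st();d=bot.capture("wrist");cv2.imwrite("pics/w3.png",d["frame"][:,:,::-1])
```

```text
t 5.28 p [ 0.5133 -0.1753  0.0603] yawY 58.79 zax [ 0.001 -0.001 -1.   ] F [ 0.2 -0.9 -0.3] gap 0.506
```

View pics/w3.png

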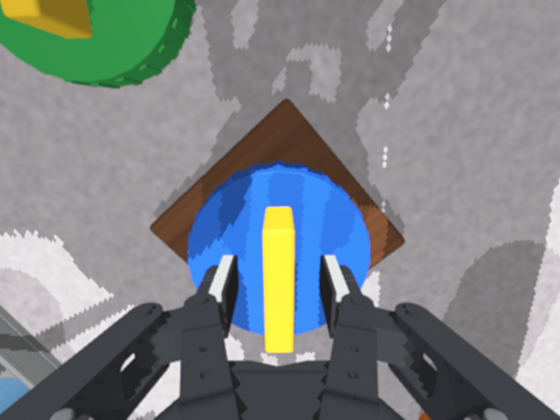

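Bar is centred between the jaws (x≈279). I close and lift.

Emit:
move_arm:
  deltas: "0 0 0 0 0;0 0 0 0 0;0 0 0 0 0;0 0 0 0 0;0 0 0 0 0;0 0 0 0 0;0 0 0 0 0;0 0 .3 0 0;0 0 .6 0 0;0 0 .9 0 0;0 0 1 0 0;0 0 1 0 0;0 0 1 0 0;0 0 1 0 0;0 0 1 0 0;0 0 .7 0 0;0 0 .3 0 0;0 0 0 0 0"
  squeeze: 60

```text
time: 6.83
ee_pos: [0.5132, -0.1753, 0.2166]
ee_rot: [0.845, 3.024, -0.001]
contact_force: [0.4, 0.2, -1.4]
finger_gap: 0.148
```

Run:
```python
from h import *
s=st();d=bot.capture("wrist");cv2.imwrite("pics/w4.png",d["frame"][:,:,::-1])
```

```text
t 6.83 p [ 0.5132 -0.1753  0.2166] yawY 58.78 zax [ 0.002 -0.001 -1.   ] F [ 0.4  0.2 -1.4] gap 0.148
```

View pics/w4.png

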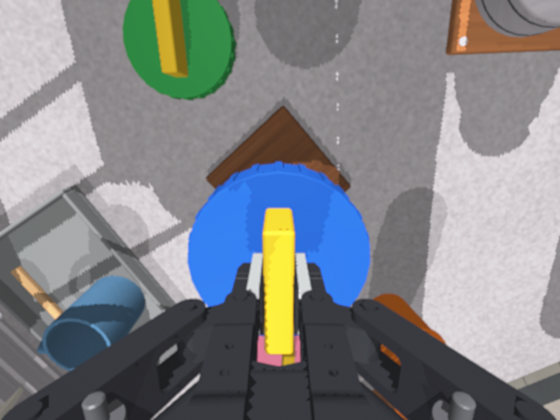

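Emit:
move_arm:
  deltas: ".05 .4 0 0 0;.1 .7 0 0 0;.15 .95 0 0 0;.15 .95 0 0 0;.15 .95 0 0 0;.15 .95 0 0 0;.15 .95 0 0 0;.15 .95 0 0 0;.15 .95 0 0 0;.15 .95 0 0 0;.15 .95 0 0 0;.15 .95 0 0 0;.15 .9 0 0 0;.1 .7 0 0 0;.05 .4 0 0 0;0 0 0 0 0;0 0 0 0 0;0 0 0 0 0"

```text
time: 8.38
ee_pos: [0.5512, 0.0765, 0.2149]
ee_rot: [-0.846, -3.025, 0.001]
contact_force: [-0.2, -0.8, -0.3]
finger_gap: 0.158
```

Run:
```python
from h import *
s=st();d=bot.capture("wrist");cv2.imwrite("pics/w5.png",d["frame"][:,:,::-1]);np.save("w5.npy",d,allow_pickle=True)
for p in ((.46,.13,.098),): print(proj(d,p))
```

```text
t 8.38 p [0.5512 0.0765 0.2149] yawY 58.77 zax [-0.001 -0.    -1.   ] F [-0.2 -0.8 -0.3] gap 0.158
[276.77966634  75.39555909]
```

View pics/w5.png

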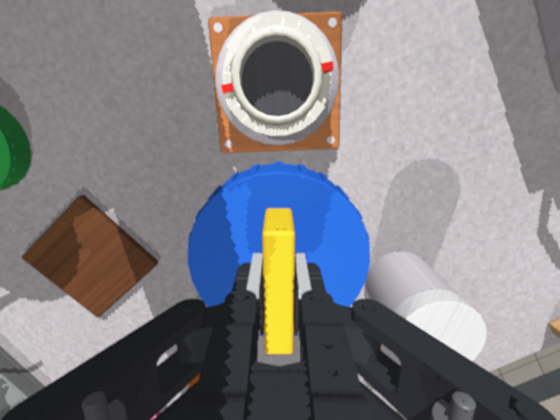

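```bash
cat > can.py <<'E'
from h import *
d=np.load("w5.npy",allow_pickle=True).item()
f=d["frame"];h=cv2.cvtColor(f,cv2.COLOR_RGB2HSV)
red=hsvmask(f,(0,170,120),(4,255,255))|hsvmask(f,(176,170,120),(180,255,255))
n,l,stt,c=cv2.connectedComponentsWithStats(red[:150].astype(np.uint8))
print([(np.round(c[i],1),stt[i,4]) for i in range(1,n) if stt[i,4]>8])
# whitish (creamy): sat and value
S=5;crop=cv2.resize(f[0:155,200:350],None,fx=S,fy=S,interpolation=cv2.INTER_CUBIC)[:,:,::-1].copy()
import sys
x,y=map(float,sys.argv[1:3])
for r,z,col in ((.033,.098,(255,0,0)),(.043,.093,(0,255,0)),(.054,.07,(0,0,255))):
    p=np.array([proj(d,q) for q in circ(x,y,r,z)]);p=((p-[200,0]+.5)*S).astype(np.int32)
    cv2.polylines(crop,[p],True,col,1)
cv2.imwrite("pics/"+sys.argv[3],crop)
E
python3 can.py .46 .13 c1.png
```

```text
[(array([326.8,  66.7]), np.int32(82)), (array([227.1,  87.7]), np.int32(72))]
```

View pics/c1.png

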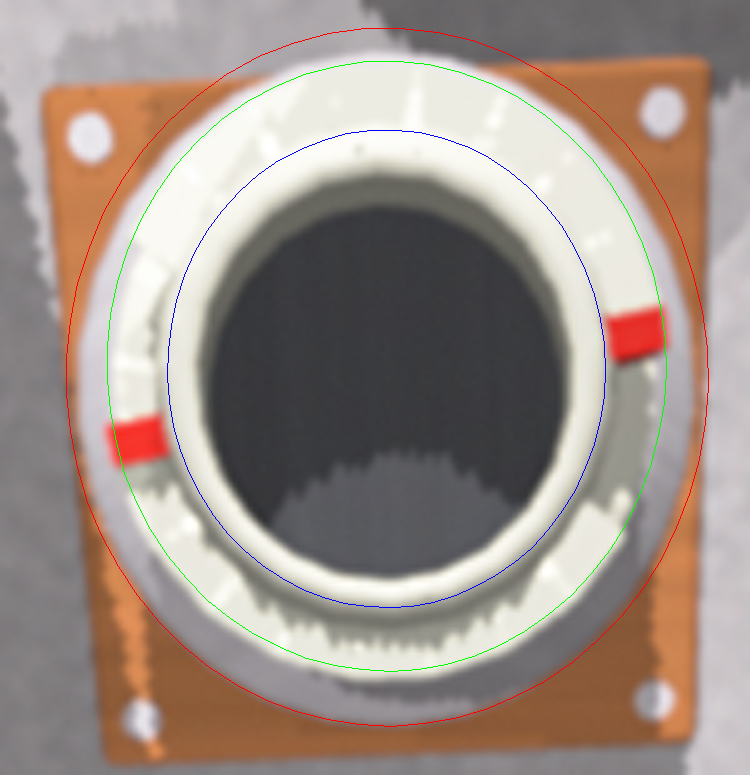

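Run:
```python
from h import *
d=np.load("w5.npy",allow_pickle=True).item();f=d["frame"]
a=ray(d,(326.8,66.7),.096);b=ray(d,(227.1,87.7),.096);v=a-b
print("mid",(a+b)/2,"r",np.linalg.norm(v)/2,"ang",np.degrees(np.arctan2(v[1],v[0]))%180)
# rim: bright cream annulus; dark hole fit (inner rim edge): ellipse
g=cv2.cvtColor(f,cv2.COLOR_RGB2GRAY)
h=cv2.cvtColor(f,cv2.COLOR_RGB2HSV)
# outer thread edge by radial search from projected circle
x,y=.46,.13
def edge(r0,r1,z,sgn,angs):
    out=[]
    for t in angs:
        rs=np.linspace(r0,r1,80);p=np.array([proj(d,(x+r*np.cos(t),y+r*np.sin(t),z)) for r in rs],np.float32)
        im=cv2.GaussianBlur(g,(0,0),.8).astype(np.float32)
        val=cv2.remap(im,p[:,:1],p[:,1:],cv2.INTER_LINEAR)[:,0]
        gr=np.gradient(val)*sgn;i=gr.argmax();out.append((t,rs[i],gr[i]))
    return np.array(out)
e=edge(.025,.033,.098,1,np.linspace(0,2*np.pi,36,endpoint=False))
t,r=e[:,0],e[:,1]
A=np.c_[np.cos(t),np.sin(t),np.ones(36)]
from scipy.optimize import least_squares
q=least_squares(lambda k:A@k-r,[0,0,.03],loss="soft_l1",f_scale=.0005);print("inner rim",q.x,np.abs(q.fun).mean())
# lid in hand
s=st()
print(np.round(fitlid(d,.5512,.0765,np.radians(-31.2),.2149-.05,130),4))
```

```text
mid [0.46081525 0.12920564 0.096     ] r 0.03869153935897505 ang 69.73790653009756
inner rim [ 0.00030034 -0.00043993  0.02814241] 0.0001732733349647848
t 8.43 p [0.5513 0.0763 0.2151] yawY 58.74 zax [-0.001 -0.    -1.   ] F [-0.1 -1.  -1.5] gap 0.152
[ 5.50800000e-01  7.64000000e-02 -3.09259000e+01  1.26589333e+04
  1.66140000e+04  8.70000000e+02]
```

Emit:
move_arm:
  deltas: "-.3 .18 0 0 0;-.6 .35 0 0 0;-.7 .4 0 0 0;-.8 .46 0 0 0;-.8 .46 0 0 0;-.7 .4 0 0 0;-.4 .25 0 0 0;-.24 .15 0 0 0;0 0 -.5 0 0;0 0 -.8 0 0;0 0 -.8 0 0;0 0 -.5 0 0;0 0 -.3 0 0;0 0 0 0 0;0 0 0 0 0;0 0 0 0 0"

```text
time: 9.77
ee_pos: [0.4614, 0.13, 0.158]
ee_rot: [0.845, 3.025, 0.001]
contact_force: [-0.3, -0.7, -1.1]
finger_gap: 0.155
```

Run:
```python
from h import *
s=st()
for c in ("wrist","top","scene"):
    d=bot.capture(c);f=d["frame"][:,:,::-1]
    if c=="top": f=cv2.resize(f[200:280,200:280],None,fx=6,fy=6)
    if c=="scene": f=cv2.resize(f[150:225,230:330],None,fx=6,fy=6)
    cv2.imwrite(f"pics/{c}6.png",f)
```

```text
t 9.77 p [0.4614 0.13   0.158 ] yawY 58.77 zax [ 0.001  0.    -1.   ] F [-0.3 -0.7 -1.1] gap 0.155
```

View pics/wrist6.png

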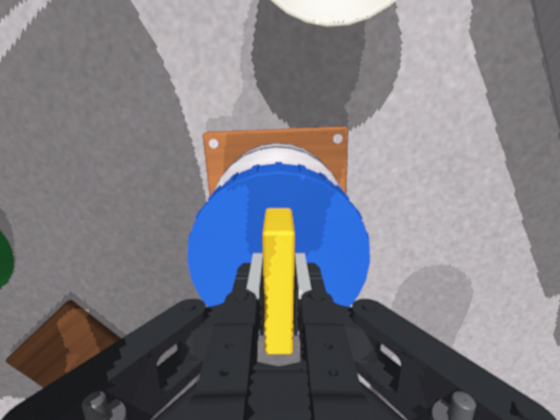

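View pics/scene6.png

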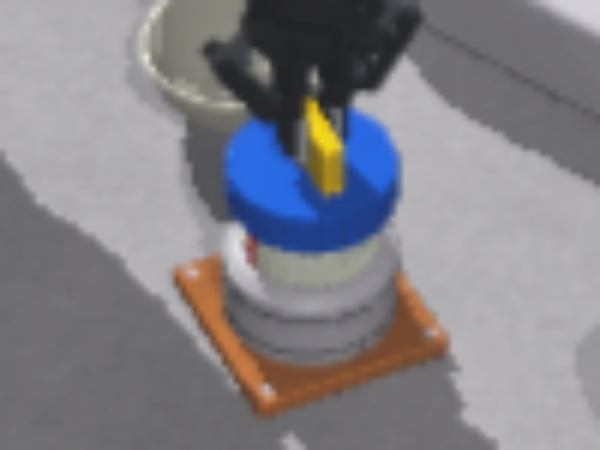

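Lid sits concentric over the canister. Lowering it onto the crown slowly.

Emit:
move_arm:
  deltas: "-.05 -.02 -.2 0 0;0 0 -.2 0 0;0 0 -.2 0 0;0 0 -.1 0 0;0 0 -.1 0 0;0 0 -.05 0 0;0 0 -.05 0 0;0 0 0 0 0;0 0 0 0 0"

```text
time: 10.67
ee_pos: [0.4598, 0.1296, 0.1393]
ee_rot: [0.845, 3.026, 0.0]
contact_force: [0.6, -0.5, -1.5]
finger_gap: 0.152
```

```bash
python3 -c "
from h import *
st()"
```

```text
t 10.67 p [0.4598 0.1296 0.1393] yawY 58.79 zax [ 0.  0. -1.] F [ 0.6 -0.5 -1.5] gap 0.152
```

Emit:
move_arm:
  deltas: "0 0 -.04 0 0;0 0 -.03 0 0;0 0 0 0 0"

```text
time: 10.92
ee_pos: [0.46, 0.1297, 0.1388]
ee_rot: [0.845, 3.025, 0.001]
contact_force: [-3.3, 0.8, 8.9]
finger_gap: 0.151
```

Emit:
move_arm:
  deltas: "0 0 -.04 0 0;0 0 0 0 0;0 0 0 0 0"

```text
time: 11.17
ee_pos: [0.46, 0.1297, 0.1387]
ee_rot: [0.845, 3.024, 0.001]
contact_force: [-5.8, -1.1, 20.0]
finger_gap: 0.155
```

Emit:
move_arm:
  deltas: "0 0 .04 0 0;0 0 0 0 0;0 0 0 0 0;0 0 0 0 0"

```text
time: 11.5
ee_pos: [0.46, 0.1297, 0.1388]
ee_rot: [0.845, 3.025, 0.001]
contact_force: [-3.8, -0.9, 11.9]
finger_gap: 0.152
```

Run:
```python
from h import *
s=st()
for c in ("scene",):
    d=bot.capture(c);f=d["frame"][:,:,::-1]
    f=cv2.resize(f[150:225,230:330],None,fx=6,fy=6)
    cv2.imwrite(f"pics/{c}7.png",f)
```

```text
t 11.5 p [0.46   0.1297 0.1388] yawY 58.79 zax [ 0.001  0.    -1.   ] F [-3.8 -0.9 11.9] gap 0.152
```

View pics/scene7.png

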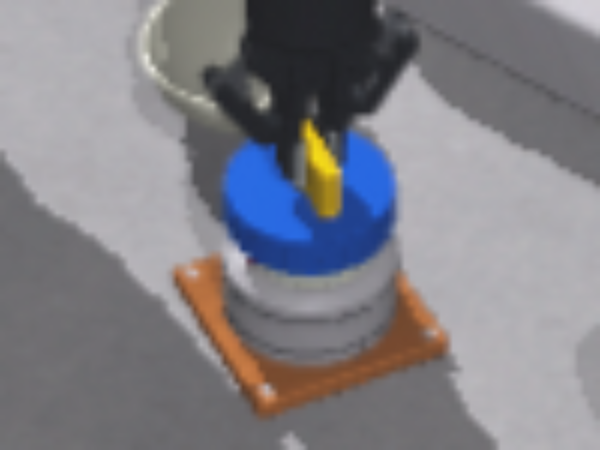

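Emit:
move_arm:
  deltas: "0 0 .02 .4 0;0 0 0 .8 0;0 0 0 .8 0;0 0 0 .8 0;0 0 0 .8 0;0 0 0 .8 0;0 0 0 .8 0;0 0 0 .8 0;0 0 0 .8 0;0 0 0 .8 0;0 0 0 .8 0;0 0 0 .8 0;0 0 0 .8 0;0 0 0 .8 0;0 0 0 .8 0;0 0 0 0 0;0 0 0 0 0"

```text
time: 12.97
ee_pos: [0.4604, 0.1297, 0.1388]
ee_rot: [-0.947, 2.994, -0.0]
contact_force: [0.5, -0.7, 5.7]
finger_gap: 0.154
```

```bash
python3 -c "
from h import *
st()"
```

```text
t 12.97 p [0.4604 0.1297 0.1388] yawY 125.12 zax [ 0.001  0.    -1.   ] F [ 0.5 -0.7  5.7] gap 0.154
```

Emit:
move_arm:
  deltas: "0 0 0 .5 0;0 0 0 .5 0;0 0 0 .5 0;0 0 0 .4 0;0 0 0 .26 0;0 0 0 0 0;0 0 0 0 0;0 0 0 0 0"

```text
time: 13.63
ee_pos: [0.4596, 0.1296, 0.1381]
ee_rot: [1.265, -2.875, -0.0]
contact_force: [0.9, -0.2, -1.3]
finger_gap: 0.152
```

Run:
```python
from h import *
s=st();print(s["torque"])
d=bot.capture("wrist");f=d["frame"][:,:,::-1];cv2.imwrite("pics/w8.png",f)
```

```text
t 13.63 p [0.4596 0.1296 0.1381] yawY 137.5 zax [-0. -0. -1.] F [ 0.9 -0.2 -1.3] gap 0.152
[-0.0194184  -0.01661834 -0.03816849]
```

View pics/w8.png

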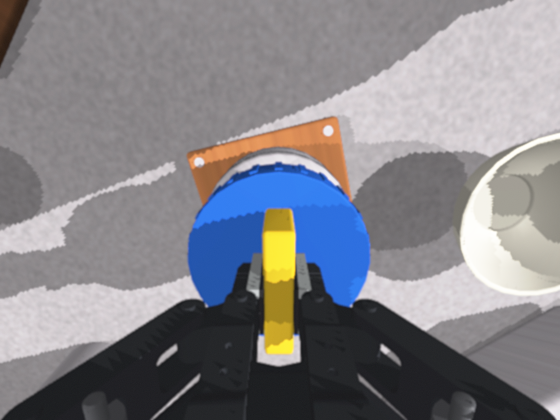

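Support force vanished (Fz −1.3 N) and the lid sank to 138.1 mm: the lugs are over the gaps. Lowering.

Emit:
move_arm:
  deltas: "0 0 -.1 0 0;0 0 -.1 0 0;0 0 -.1 0 0;0 0 -.1 0 0;0 0 -.05 0 0;0 0 0 0 0;0 0 0 0 0"

```text
time: 14.27
ee_pos: [0.4597, 0.1296, 0.1292]
ee_rot: [1.268, -2.874, -0.0]
contact_force: [0.6, -0.2, -1.3]
finger_gap: 0.149
```

Emit:
move_arm:
  deltas: "0 0 -.03 0 0;0 0 -.03 0 0;0 0 0 0 0;0 0 0 0 0"

```text
time: 14.6
ee_pos: [0.4599, 0.1296, 0.1283]
ee_rot: [-1.268, 2.874, -0.0]
contact_force: [-0.9, -0.6, 4.4]
finger_gap: 0.153
```

Emit:
move_arm:
  deltas: "0 0 .02 0 0;0 0 0 -.4 0;0 0 0 -.6 0;0 0 0 -.6 0;0 0 0 -.6 0;0 0 0 -.6 0;0 0 0 -.6 0;0 0 0 -.6 0;0 0 0 0 0"

```text
time: 15.35
ee_pos: [0.4597, 0.1296, 0.1284]
ee_rot: [0.668, -3.07, -0.0]
contact_force: [-0.4, 0.2, -0.9]
finger_gap: 0.148
```

Emit:
move_arm:
  deltas: "0 0 -.015 -.5 0;0 0 -.018 -.5 0;0 0 -.018 -.5 0;0 0 -.018 -.5 0;0 0 -.018 -.5 0;0 0 -.018 -.5 0;0 0 -.018 -.5 0;0 0 -.018 -.5 0;0 0 0 0 0"

```text
time: 16.1
ee_pos: [0.4597, 0.1296, 0.1256]
ee_rot: [0.049, -3.141, 0.0]
contact_force: [0.3, 0.0, -1.0]
finger_gap: 0.155
```

```bash
python3 -c "
from h import *
print(st()['torque'])"
```

```text
t 16.1 p [0.4597 0.1296 0.1256] yawY 91.77 zax [-0. -0. -1.] F [ 0.3  0.  -1. ] gap 0.155
[0.04296327 0.06232207 0.02683667]
```

Emit:
move_arm:
  deltas: "0 0 -.017 -.5 0;0 0 -.017 -.5 0;0 0 -.017 -.5 0;0 0 -.017 -.5 0;0 0 -.017 -.5 0;0 0 -.017 -.5 0;0 0 -.017 -.5 0;0 0 -.017 -.5 0;0 0 -.015 -.4 0;0 0 0 -.2 0;0 0 0 0 0;0 0 0 0 0"

```text
time: 17.1
ee_pos: [0.4599, 0.1297, 0.1228]
ee_rot: [0.665, 3.07, 0.0]
contact_force: [0.5, 0.0, 1.4]
finger_gap: 0.153
```

```bash
python3 -c "
from h import *
print(st()['torque'])"
```

```text
t 17.1 p [0.4599 0.1297 0.1228] yawY 65.57 zax [ 0.  0. -1.] F [0.5 0.  1.4] gap 0.153
[ 0.08130239 -0.08215315 -0.0090012 ]
```

Emit:
move_arm:
  deltas: "0 0 -.01 -.2 0;0 0 -.01 -.2 0;0 0 0 -.1 0;0 0 0 0 0;0 0 0 0 0"

```text
time: 17.52
ee_pos: [0.4603, 0.1297, 0.1227]
ee_rot: [0.745, 3.051, 0.001]
contact_force: [0.3, -0.0, 4.0]
finger_gap: 0.154
```

```bash
python3 -c "
from h import *
print(st()['torque'])"
```

```text
t 17.52 p [0.4603 0.1297 0.1227] yawY 62.57 zax [ 0.001  0.    -1.   ] F [ 0.3 -0.   4. ] gap 0.154
[ 0.07730308 -0.02415862  0.10810571]
```

Emit:
move_arm:
  deltas: "0 0 .01 0 0;0 0 0 0 .5;0 0 0 0 .5;0 0 0 0 .5;0 0 0 0 .5;0 0 0 0 .5;0 0 .3 0 .5;0 0 .6 0 .5;0 0 .9 0 .5;0 0 .9 0 .5;0 0 .9 0 .5;0 0 .8 0 .5;0 0 .6 0 .5;0 0 .3 0 .5;0 0 0 0 .5;0 0 0 0 .5;0 0 0 0 .5"

```text
time: 18.93
ee_pos: [0.4593, 0.1296, 0.2277]
ee_rot: [-0.745, -3.051, 0.001]
contact_force: [-0.3, -0.7, -0.8]
finger_gap: 0.503
```

Run:
```python
from h import *
s=st();d=bot.capture("wrist");f=d["frame"][:,:,::-1].copy()
q=fitlid(d,.46,.13,np.radians(-27.5),.073,130);print(np.round(q,4))
x,y,yw=q[0],q[1],np.radians(q[2])
for g in (circ(x,y,.051,.102),circ(x,y,.051,.073),box(x,y,yw,.032,.007,.136,.136)):
    for p in g: cv2.circle(f,tuple(int(round(a)) for a in proj(d,p)),1,(0,255,0),-1)
cv2.imwrite("pics/w9.png",f)
f=bot.capture("scene")["frame"][:,:,::-1];cv2.imwrite("pics/s9.png",f)
```

```text
t 18.93 p [0.4593 0.1296 0.2277] yawY 62.57 zax [-0.001 -0.    -1.   ] F [-0.3 -0.7 -0.8] gap 0.503
[ 4.6020000e-01  1.2930000e-01 -2.7292300e+01  1.2635686e+03
  9.3900000e+03  1.0490000e+03]
```

View pics/w9.png

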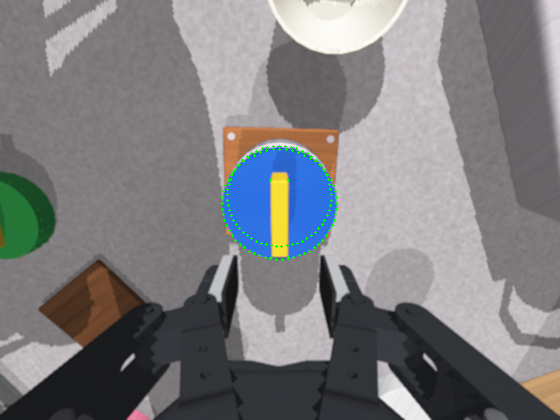

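View pics/s9.png

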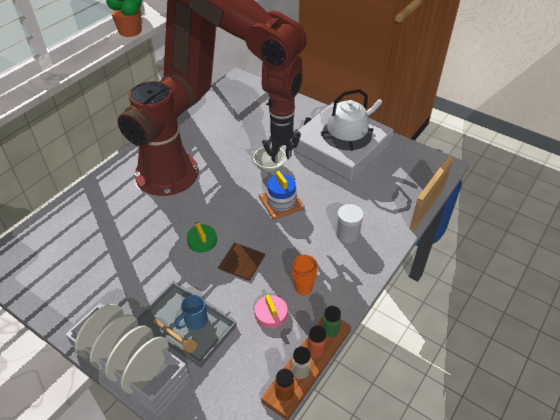

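The lid is seated at image (280,205), concentric with the neck, its bar about 2° from the canister's x axis. The gripper is clear and the bystanders look unmoved in the scene view. Handing in.

```bash
python3 -c "
from h import *
st();print(bot.finish_job())"
```

```text
t 19.03 p [0.4593 0.1296 0.2277] yawY 62.56 zax [-0.001 -0.    -1.   ] F [ 0.2  0.8 -0.4] gap 0.496
the job is handed in; nothing more can be done
None
```

The blue lid is screwed home on the canister and let go, and the job was handed in at 19 s. `finish_job` reports no verdict.

**What I did**
- **Crown:** I rested the lid on the crown with the bar at about −1°. TCP height was 138.8 mm with 9–20 N of contact force.
- **Turn back:** I turned it anticlockwise to about +77°, where the contact force vanished.
- **Thread start:** I let it down until it touched at 128.3 mm.
- **Screw home:** I turned it clockwise to about +2°, with the TCP at 122.7 mm. I then opened the jaws and lifted away.

**Last checks**
- **Position:** The final wrist-camera fit puts the lid at (0.460, 0.129) with the bar at −27.3°. The canister was measured at (0.460, 0.1295), with its x axis at about −29.5°. The lid is therefore centred within about 1 mm and turned about 2°.
- **Height and level:** These come only from the TCP readings while the lid was still held; I did not measure them again after letting go.
- **Bystanders:** They look unmoved in the final scene picture. I did not measure their positions again.

**Disagreements**
- **Scene camera:** It read about 15 mm away from the top and wrist cameras at the lid, so I used the wrist camera.
- **Discarded fits:** I ignored two lid fits, the top-camera one (few blue pixels in shadow) and the wrist one with the lid in hand (hidden by the gripper).

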